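# Find the loose cover of the desk duct and push it open

### The job

One of the four grey covers in the duct on the measuring desk has come free; the other three are blocked from below. With the fingertips, press the black dots on the covers, one after another, until you find the cover that rocks, then push its raised far edge over towards the robot until that cover stands upright and stays there. Leave the other covers flush and everything else on the desk where it is.

Things in the scene. Friction and masses are not known exactly. Their poses are not given: they have to be found in the camera images.
- duct: Low aluminium duct fixed on the desk, 148 (x) x 536 (y) x 70 mm high, yaw within 0.3 rad; origin at the centre of its underside, x away from the robot, y along it. Four covers 120 (x) x 80 (y) x 6 mm lie flush in its top, 92 mm apart along y; axles at x = -10, z = 67 mm. Three have a hidden stop under the near end and give under 1 mm; one is free over a 58 mm deep well. Solid end decks carry two gauges.
- cover1 (a joint): Tilt of the leftmost (+y end) grey cover about its axle, rad: 0 flush, grows as its near end (50 mm from axle) sinks and its far edge (70 mm from axle) rises, 1.5 = stop, upright. If free, its pivot is stiff with friction (0.08 N m): about 3 N on its dot moves it and it stays at the tilt where it is left.
- cover2 (a joint): Tilt of the second from the left grey cover about its axle, rad: 0 flush, grows as its near end (50 mm from axle) sinks and its far edge (70 mm from axle) rises, 1.5 = stop, upright. If free, its pivot is stiff with friction (0.08 N m): about 3 N on its dot moves it and it stays at the tilt where it is left.
- cover3 (a joint): Tilt of the second from the right grey cover about its axle, rad: 0 flush, grows as its near end (50 mm from axle) sinks and its far edge (70 mm from axle) rises, 1.5 = stop, upright. If free, its pivot is stiff with friction (0.08 N m): about 3 N on its dot moves it and it stays at the tilt where it is left.
- cover4 (a joint): Tilt of the rightmost (-y end) grey cover about its axle, rad: 0 flush, grows as its near end (50 mm from axle) sinks and its far edge (70 mm from axle) rises, 1.5 = stop, upright. If free, its pivot is stiff with friction (0.08 N m): about 3 N on its dot moves it and it stays at the tilt where it is left.
- press1 (a point): Centre of the black 18 mm dot on the top face of the leftmost (+y end) cover, 30 mm to the robot's side of its axle and 20 mm from its near edge: where to press. Moves with the cover; at tilt 0 axes as the duct's.
- press2 (a point): Centre of the black 18 mm dot on the top face of the second from the left cover, 30 mm to the robot's side of its axle and 20 mm from its near edge: where to press. Moves with the cover; at tilt 0 axes as the duct's.
- press3 (a point): Centre of the black 18 mm dot on the top face of the second from the right cover, 30 mm to the robot's side of its axle and 20 mm from its near edge: where to press. Moves with the cover; at tilt 0 axes as the duct's.
- press4 (a point): Centre of the black 18 mm dot on the top face of the rightmost (-y end) cover, 30 mm to the robot's side of its axle and 20 mm from its near edge: where to press. Moves with the cover; at tilt 0 axes as the duct's.
- edge1 (a point): Middle of the far edge of the leftmost (+y end) cover, on its top face, 70 mm beyond its axle. Rises as the cover tips (about 40 mm at a tilt of 0.6) and swings towards the robot. Below a tilt of about 0.8 a level push can jam by friction: push the edge up and over, along its arc. Moves with the cover.
- edge2 (a point): Middle of the far edge of the second from the left cover, on its top face, 70 mm beyond its axle. Rises as the cover tips (about 40 mm at a tilt of 0.6) and swings towards the robot. Below a tilt of about 0.8 a level push can jam by friction: push the edge up and over, along its arc. Moves with the cover.
- edge3 (a point): Middle of the far edge of the second from the right cover, on its top face, 70 mm beyond its axle. Rises as the cover tips (about 40 mm at a tilt of 0.6) and swings towards the robot. Below a tilt of about 0.8 a level push can jam by friction: push the edge up and over, along its arc. Moves with the cover.
- edge4 (a point): Middle of the far edge of the rightmost (-y end) cover, on its top face, 70 mm beyond its axle. Rises as the cover tips (about 40 mm at a tilt of 0.6) and swings towards the robot. Below a tilt of about 0.8 a level push can jam by friction: push the edge up and over, along its arc. Moves with the cover.
- ball_gauge: Loose calibration ball on a steel foot, 32 mm wide, 36 mm high, on the duct's left end deck; origin under its foot. Leave alone.
- ring_gauge: Loose steel ring 38 mm wide, 15 mm high, on the duct's right end deck; origin under its centre. Leave alone.
- mouse: Loose black computer mouse 100 x 60 x 33 mm; origin under its centre. Leave alone.
- mug: Loose blue mug 76 mm wide, 90 mm high; origin under its centre. Leave alone.
- v_block: Loose dark steel V-block 50 x 60 x 55 mm; origin under its centre. Leave alone.
- screwdriver: Loose screwdriver lying on the desk. Leave alone.

How it is judged:
By the outcome, as a careful person would: the job done as asked, in the order asked, and still so for the second after the job is handed in, with the robot touching nothing.
It also fails if it takes over 51 s, if anything falls off the work surface, if the arm or the gripper's body presses on something with over 40 N, if the wrist force passes 120 N, or if a joint passes its speed limit or range.

### The arm

A 7-joint arm with a two-finger parallel gripper is mounted at the origin on the work surface. World frame = base frame: x ahead of the robot, y to its left, z up, the work surface at z = 0. Lengths are in mm, angles in rad, forces in N, time in s.
With the tool pointing down it reaches from about 350 to 900 mm from the base axis. Payload 19.9 kg.
Tool frame: the origin (TCP) lies at the very end of the fingers, on their centre line; the grasp point (between the pads) lies arm.grip_depth behind it (arm.grip_depth is the distance from the TCP to the grasp point, in mm); z points along the fingers, y is the line along which they close (so a half turn about z gives the same grasp; the last joint's range is limited). The gripper opens to 85 mm and grips with 20 to 120 N. Pads are 22 mm wide; open, the fingers measure 114 mm over their backs; the gripper's body (76 mm by 85 mm) begins 54 mm behind the grasp point. The pads swing forward as they close: fully open they stand 13 mm farther back than shut.
Start: joints at [1.085, 0.417, -0.01, 1.614, 0.005, 1.111, -0.053], TCP at [268.916, -564.168, 231.26] pointing down, gripper open.
Joint ranges: [-2.81, 2.81], [-0.39, 2.02], [-1.27, 1.25], [0.06, 2.57], [-1.19, 4.33], [0.19, 2], [-2.82, 2.82]. Speed limits (rad/s): [1.89, 1.89, 2.39, 2.39, 3.01, 3.01, 3.01].

### API

Orientations are given as a unit quaternion [x, y, z, w].
In Python, from bench import arm gives the robot as it stands.
- The arm moves only by the tool arm_command, never from a script. Its argument "deltas" is a list that holds one entry, the list of rows, each a list of 7 numbers: the shift along the tool's x, y, z in cm, then the turn, a rotation vector about the tool's x, y, z in degrees, then the opening, from 0 (shut) to 1 (fully open). A call has 1 to 12 rows; each row shifts and turns the commanded pose from where the row before left it, along the tool's axes as they then stand; what a row does not reach is not made up. A row lasts 1/12 s, in which the tool goes at most 41.7 mm and 7.16 degrees, less where a joint would pass 70% of its speed; a pose out of reach is approached as far as the arm can. A call is refused whole if a number of a shift passes 4.17 or a number of a turn 7.16, either way. A call with a gripper value outside its range is refused whole. The fingers move at their own pace and stop on an object; "force" is the grip in N (left out, the last holds). Time passes only in rows, so rows that do not move let the fingers close. It gives the time, the measured TCP pose, the force, the opening and the grip force at its end, in the units of the state.
- arm.observe(): the state, without advancing time (a new reading comes with each control period).
- arm.read_camera(name): name is "scene" or "top" or "wrist"; returns the picture (400x640x3 uint8, red, green, blue); there is no depth.
- arm.camera_params(name): a dict with "K" (3x3 intrinsics, pixels), "rvec" (rotation vector, rad) and "tvec" (3), from world to camera coordinates, as OpenCV has them; the wrist camera has in their place "hand_eye" (4x4, takes a point from camera to tool coordinates, whose origin is the TCP and whose axes are the flange's). Camera axes: x right, y down, z forward; pixel columns grow to the right and rows downward; lengths in mm; the calibration is good to about 2 mm. A picture is of the moment at which its call begins: read the wrist's pose just before it. camera_params takes no time and is no camera call.
- arm.close_job(): hands the job in; it is judged then, once.
The state is a dict: "time": time; "joints": joint angles; "joint_vel": joint speeds; "joint_efforts": joint torques, N m; "position": TCP position; "orientation": TCP orientation; "force": force on the tool from outside, world axes, zero at the start; "wrist_torque": the same for the moment, N m; "width": finger opening in mm; "finger_force": force on a finger pad.
Only numpy, scipy, OpenCV 4.12 (cv2) and the standard library are available. Lean on these libraries where they do the work, as an engineer would, in place of code of your own. Each camera call takes 0.05 s, during which the arm holds its last target. There are 200 camera calls.

## Working session

There is one attempt and no reset: what is moved stays moved. The work goes in short steps, Python scripts to look and compute and a tool call to move; the robot and the scene stay as the last step left them, time stands still between calls to the robot, and variables do not carry over. Pictures are saved under pics/ and viewed, at most 10 in all, crops included, and the job is handed in when it is done.

Besides the shell and the picture viewer there is one more tool, called after "Emit:" as name(argument=value, ...) on one line, values as JSON. arm_command: Moves the arm, as the interface text tells. Its arguments: {"type":"object","properties":{"deltas":{"type":"array","items":{"type":"array","items":{"type":"array","items":{"type":"number"}}}},"force":{"type":"number"}},"required":["deltas"]}

```bash
mkdir -p pics; ls; python3 - <<'E'
from bench import arm
import cv2
for n in ("top","scene"):
    cv2.imwrite(f"pics/{n}0.png",arm.read_camera(n)[:,:,::-1]); print(arm.camera_params(n))
print(arm.camera_params("wrist")); s=arm.observe(); print(s, arm.grip_depth)
E
```

```text
pics
{'K': array([[481.94176647,   0.        , 315.38762248],
       [  0.        , 481.94176647, 198.30114611],
       [  0.        ,   0.        ,   1.        ]]), 'rvec': array([ 2.19451814, -2.16465236,  0.0950145 ]), 'tvec': array([  -7.69348792,  494.25592793, 1604.01307426])}
{'K': array([[384.32037584,   0.        , 317.86979121],
       [  0.        , 384.32037584, 193.35806611],
       [  0.        ,   0.        ,   1.        ]]), 'rvec': array([ 1.77406429,  1.6542028 , -0.75678879]), 'tvec': array([  -7.5508727 , -269.76767744, 1473.90304474])}
{'K': array([[310.60298001,   0.        , 318.33045025],
       [  0.        , 310.60298001, 206.16772492],
       [  0.        ,   0.        ,   1.        ]]), 'hand_eye': array([[ 3.90082183e-04, -9.52251946e-01, -3.05313085e-01,
         7.86617018e+01],
       [ 9.99999176e-01, -1.87166079e-06,  1.28348300e-03,
        -7.60172584e-01],
       [-1.22277063e-03, -3.05313334e-01,  9.52251161e-01,
        -1.43011506e+02],
       [ 0.00000000e+00,  0.00000000e+00,  0.00000000e+00,
         1.00000000e+00]])}
{'time': 0.1, 'joints': array([ 1.08449052,  0.41790973, -0.0102762 ,  1.61407586,  0.00468808,
        1.11072599, -0.05299188]), 'joint_vel': array([ 2.64100887e-05, -2.10493584e-05, -1.26267849e-04, -2.33969600e-04,
       -1.11289560e-03, -9.44603949e-04,  3.72920157e-05]), 'joint_efforts': array([ 1.70649753e-03, -8.65814281e+01,  6.80170376e-01, -4.35637522e+01,
        1.92029279e-02,  4.94560882e-03, -1.53977567e-04]), 'position': array([ 268.77751239, -563.92045343,  230.74182213]), 'orientation': array([ 9.75371628e-01,  2.20567192e-01, -1.62251753e-04, -5.23100269e-04]), 'force': array([-0.04626315, -0.49800885, -0.31235568]), 'wrist_torque': array([ 0.07780952, -0.03343039, -0.05924903]), 'finger_force': 0.0, 'width': 85.51157402388866} 18.700000000000003
```

View pics/top0.png

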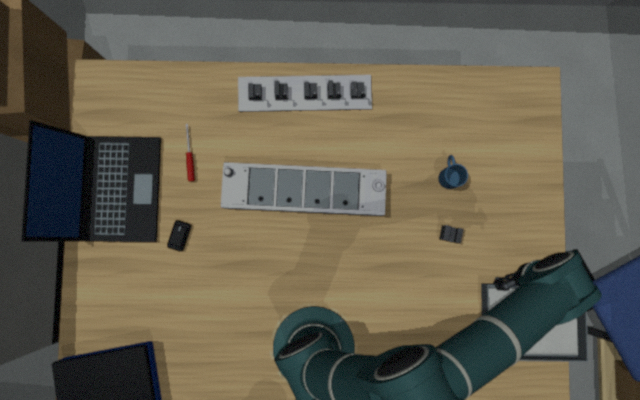

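View pics/scene0.png

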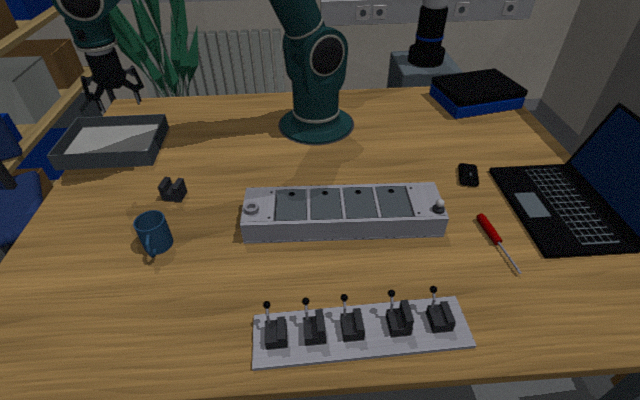

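The top view shows the duct at about (222–387, 163–215), with dots near (262,198), (289,200), (317,201) and (345,203). The ball gauge is at the left end (229,171) and the ring at the right end (378,186). The scene view agrees.

```bash
cat > h.py <<'E'
import numpy as np, cv2
from bench import arm
from scipy.spatial.transform import Rotation as R
def ray(n,px,z,s=None):
    p=arm.camera_params(n); d=np.linalg.inv(p["K"])@np.array([px[0],px[1],1.])
    if n=="wrist":
        T=p["hand_eye"]; Rt=R.from_quat(s["orientation"]).as_matrix()
        o=Rt@T[:3,3]+s["position"]; d=Rt@T[:3,:3]@d
    else:
        M=cv2.Rodrigues(p["rvec"])[0]; o=-M.T@p["tvec"]; d=M.T@d
    return o+d*(z-o[2])/d[2]
def dots(img,box,thr):
    x0,y0,x1,y1=box; g=cv2.cvtColor(img,cv2.COLOR_RGB2GRAY)[y0:y1,x0:x1]
    n,l,st,c=cv2.connectedComponentsWithStats((g<thr).astype(np.uint8))
    return [(c[i]+[x0,y0],st[i,2:5]) for i in range(1,n)]
E
python3 - <<'E'
from h import *
im=arm.read_camera("top")
for c,s in dots(im,(250,185,358,210),60):
    print(c.round(1),s,ray("top",c,70).round(1))
for c in [(222,165),(387,170),(386,215),(221,208)]: print(ray("top",c,70).round(1))
s=arm.observe(); print(R.from_quat(s["orientation"]).as_matrix().round(3))
E
```

```text
[260.4 198.4] [ 4  4 13] [487.4 178.9  70. ]
[288.6 199.6] [ 4  4 15] [484.7  86.7  70. ]
[316.5 200.7] [ 4  4 14] [482.3  -4.6  70. ]
[344.9 202.3] [ 5  5 18] [478.5 -97.4  70. ]
[595.7 307.5  70. ]
[ 586.8 -234.9   70. ]
[ 438.7 -231.8   70. ]
[454.2 306.6  70. ]
[[ 0.903  0.43  -0.   ]
 [ 0.43  -0.903  0.001]
 [-0.    -0.001 -1.   ]]
```

Emit:
arm_command(deltas=[[[0,0,0,0,0,6.8,0],[0,0,0,0,0,6.8,0],[0,0,0,0,0,6.8,0],[0,0,0,0,0,6.8,0],[0,0,0,0,0,0,0]]], force=60)

```text
time: 0.57
position: [268.9, -564.0, 231.0]
orientation: [1.0, -0.018, -0.0, -0.0]
force: [-0.3, -0.1, -0.7]
width: 25.7
finger_force: 0.0
```

```bash
cat >> h.py <<'E'
def go(p):
    s=arm.observe(); M=R.from_quat(s["orientation"]).as_matrix()
    print("t",round(s["time"],2),"pos",s["position"].round(1),"F",s["force"].round(1),"w",round(s["width"],1))
    print("tool x,z",M[:,0].round(3),M[:,2].round(3),"shift cm",((M.T@(np.array(p)-s["position"]))/10).round(2))
E
python3 -c "
from h import *
go((478.5,-97.4,130))"
```

```text
t 0.57 pos [ 268.9 -564.   231. ] F [-0.3 -0.1 -0.7] w 25.7
tool x,z [ 0.999 -0.036 -0.   ] [-0.  0. -1.] shift cm [ 19.27 -47.39  10.11]
```

Emit:
arm_command(deltas=[[[1.6,-3.8,0,0,0,0,0],[1.6,-3.8,0,0,0,0,0],[1.6,-3.8,0,0,0,0,0],[1.6,-3.8,0,0,0,0,0],[1.6,-3.8,0,0,0,0,0],[1.6,-3.8,0,0,0,0,0],[1.6,-3.8,0,0,0,0,0],[1.6,-3.8,0,0,0,0,0],[1.6,-3.8,0,0,0,0,0],[1.6,-3.8,0,0,0,0,0],[1.6,-3.8,0,0,0,0,0],[0,0,0,0,0,0,0]]])

```text
time: 1.57
position: [460.0, -144.5, 231.5]
orientation: [1.0, -0.008, 0.001, -0.001]
force: [-1.1, 2.2, -0.0]
width: -0.1
finger_force: 0.0
```

```bash
python3 -c "
from h import *
go((478.5,-97.4,130))
s=arm.observe(); im=arm.read_camera('wrist'); cv2.imwrite('pics/w1.png',im[:,:,::-1])
for c,t in dots(im,(0,0,640,400),45):
    if t[2]>30: print(c.round(1),t,ray('wrist',c,70,s).round(1))
"
```

```text
t 1.57 pos [ 460.  -144.5  231.5] F [-1.1  2.2 -0. ] w -0.1
tool x,z [ 1.    -0.017  0.001] [ 0.001  0.002 -1.   ] shift cm [ 1.76 -4.72 10.16]
[ 83.1 167. ] [ 17  16 180] [485.5  88.9  70. ]
[269.2 169.7] [ 16  15 100] [479.7 -95.3  70. ]
[555.2 231.5] [  63   52 1523] [ 408.9 -393.1   70. ]
[607.5 225.5] [18  9 31] [ 414.8 -446.4   70. ]
[318.7 354.8] [  510   148 33867] [ 251.4 -140.7   70. ]
```

View pics/w1.png

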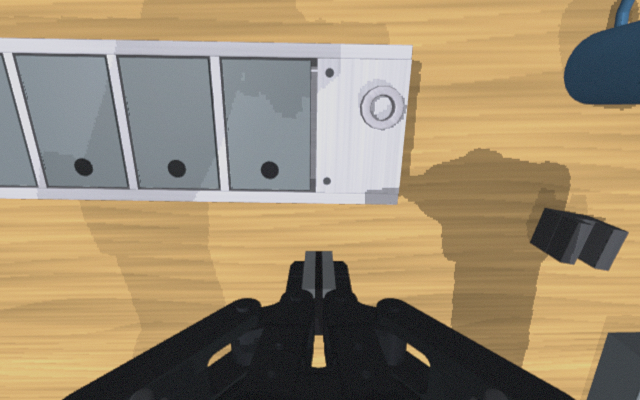

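The wrist view shows dots 2, 3 and 4 at (83,167), (177,169) and (269,170). That puts dot 4 at about (479.5, −96), which agrees with the top view.

Emit:
arm_command(deltas=[[[0.7,-1.7,1.5,0,0,0,0],[0.7,-1.7,3,0,0,0,0],[0.5,-1.45,3.5,0,0,0,0],[0,0,3.5,0,0,0,0],[0,0,2.1,0,0,0,0],[0,0,0.8,0,0,0,0],[0,0,0,0,0,0,0],[0,0,0,0,0,0,0]]])

```text
time: 2.28
position: [478.1, -104.2, 88.1]
orientation: [1.0, -0.015, 0.0, 0.0]
force: [-0.8, -0.4, 0.8]
width: 0.3
finger_force: 0.0
```

```bash
python3 -c "
from h import *
go((479.5,-96,70))"
```

```text
t 2.28 pos [ 478.1 -104.2   88.1] F [-0.8 -0.4  0.8] w 0.3
tool x,z [ 1.    -0.029  0.   ] [ 0. -0. -1.] shift cm [ 0.11 -0.83  1.81]
```

Emit:
arm_command(deltas=[[[0.1,-0.8,0.6,0,0,0,0],[0,0,0.6,0,0,0,0],[0,0,0.4,0,0,0,0],[0,0,0.2,0,0,0,0],[0,0,0.2,0,0,0,0],[0,0,0,0,0,0,0],[0,0,0,0,0,0,0]]])

```text
time: 2.87
position: [479.3, -95.6, 69.4]
orientation: [1.0, -0.015, 0.0, 0.0]
force: [-19.5, 5.0, 56.2]
width: -0.3
finger_force: 27.8
```

Dot 4 takes 56 N with no give, so cover 4 is blocked. Next is dot 3, pressed more gently.

Emit:
arm_command(deltas=[[[0,0,-1.0,0,0,0,0],[0,0,-0.8,0,0,0,0],[0,-2,0,0,0,0,0],[0,-3,0,0,0,0,0],[0,-3,0,0,0,0,0],[0,-1.2,0,0,0,0,0],[0,0,0,0,0,0,0],[0,0,0,0,0,0,0],[0,0,0,0,0,0,0],[0,0,0.6,0,0,0,0],[0,0,0.4,0,0,0,0],[0,0,0,0,0,0,0]]])

```text
time: 3.87
position: [481.2, -4.5, 74.2]
orientation: [1.0, -0.015, -0.001, 0.0]
force: [-0.1, -0.1, 0.3]
width: 0.0
finger_force: 0.0
```

```bash
python3 -c "
from h import *
go((482.5,-4,70))"
```

```text
t 3.87 pos [481.2  -4.5  74.2] F [-0.1 -0.1  0.3] w 0.0
tool x,z [ 1.    -0.031 -0.001] [-0.001 -0.    -1.   ] shift cm [ 0.13 -0.05  0.42]
```

Emit:
arm_command(deltas=[[[0.1,0,0.2,0,0,0,0],[0,0,0.1,0,0,0,0],[0,0,0.1,0,0,0,0],[0,0,0.05,0,0,0,0],[0,0,0,0,0,0,0],[0,0,0,0,0,0,0]]])

```text
time: 4.37
position: [482.8, -3.8, 70.8]
orientation: [1.0, -0.015, 0.0, -0.0]
force: [-0.7, -0.2, 0.1]
width: -0.2
finger_force: 0.0
```

Emit:
arm_command(deltas=[[[0,0,0.05,0,0,0,0],[0,0,0.05,0,0,0,0],[0,0,0.05,0,0,0,0],[0,0,0,0,0,0,0],[0,0,0,0,0,0,0]]])

```text
time: 4.78
position: [482.9, -3.8, 69.7]
orientation: [1.0, -0.015, 0.0, 0.0]
force: [-3.2, 0.7, 11.8]
width: 0.2
finger_force: 5.8
```

11.8 N with no motion, far above 3 N, so cover 3 is blocked. On to dot 2.

Emit:
arm_command(deltas=[[[0,0,-0.8,0,0,0,0],[0,0,-0.7,0,0,0,0],[0,-2,0,0,0,0,0],[0,-3,0,0,0,0,0],[0,-3,0,0,0,0,0],[0,-1.2,0,0,0,0,0],[0,0,0,0,0,0,0],[0,0,0,0,0,0,0],[0,0,0.7,0,0,0,0],[0,0,0.5,0,0,0,0],[0,0,0,0,0,0,0],[0,0,0,0,0,0,0]]])

```text
time: 5.78
position: [485.2, 87.4, 71.8]
orientation: [1.0, -0.015, -0.001, 0.0]
force: [-0.7, -0.0, 1.4]
width: -0.1
finger_force: 0.0
```

Emit:
arm_command(deltas=[[[0,0,0.1,0,0,0,0],[0,0,0.1,0,0,0,0],[0,0,0.05,0,0,0,0],[0,0,0.05,0,0,0,0],[0,0,0,0,0,0,0],[0,0,0,0,0,0,0]]])

```text
time: 6.28
position: [485.6, 88.0, 69.7]
orientation: [1.0, -0.015, 0.0, 0.0]
force: [-3.5, -2.1, 10.0]
width: 0.2
finger_force: 5.2
```

Cover 2 is blocked too (10 N at 69.7). Now dot 1.

Emit:
arm_command(deltas=[[[0,0,-0.8,0,0,0,0],[0,0,-0.7,0,0,0,0],[0,-2,0,0,0,0,0],[0,-3,0,0,0,0,0],[0,-3,0,0,0,0,0],[0,-1.2,0,0,0,0,0],[0,0,0,0,0,0,0],[0,0,0,0,0,0,0],[0,0,0.7,0,0,0,0],[0,0,0.5,0,0,0,0],[0,0,0,0,0,0,0],[0,0,0,0,0,0,0]]])

```text
time: 7.28
position: [488.1, 179.3, 71.8]
orientation: [1.0, -0.015, -0.001, 0.0]
force: [1.3, -0.5, -0.3]
width: 0.1
finger_force: 0.0
```

Emit:
arm_command(deltas=[[[0,0,0.1,0,0,0,0],[0,0,0.1,0,0,0,0],[0,0,0.1,0,0,0,0],[0,0,0.05,0,0,0,0],[0,0,0,0,0,0,0],[0,0,0,0,0,0,0]]])

```text
time: 7.78
position: [488.3, 180.0, 68.8]
orientation: [1.0, -0.015, -0.0, 0.0]
force: [-1.1, -1.2, 1.9]
width: 0.1
finger_force: 1.2
```

Cover 1 gives way at about 2 N. I'll press it further down, towards a tilt of about 1.0.

Emit:
arm_command(deltas=[[[0,0,0.2,0,0,0,0],[0,0,0.2,0,0,0,0],[0,0,0.2,0,0,0,0],[0,0,0.2,0,0,0,0],[0,0,0.2,0,0,0,0],[0,0,0.2,0,0,0,0],[0,0,0,0,0,0,0]]])

```text
time: 8.37
position: [488.4, 180.3, 56.5]
orientation: [1.0, -0.015, 0.0, -0.0]
force: [-0.3, 0.4, 0.0]
width: -0.2
finger_force: 0.2
```

```bash
python3 -c "
from h import *
go((488.3,180,43))
cv2.imwrite('pics/s2.png',cv2.resize(arm.read_camera('scene')[150:270,200:480,::-1],None,fx=2.8,fy=2.8))"
```

```text
t 8.37 pos [488.4 180.3  56.5] F [-0.3  0.4  0. ] w -0.2
tool x,z [ 1.   -0.03  0.  ] [ 0.  0. -1.] shift cm [-0.01  0.03  1.35]
```

View pics/s2.png

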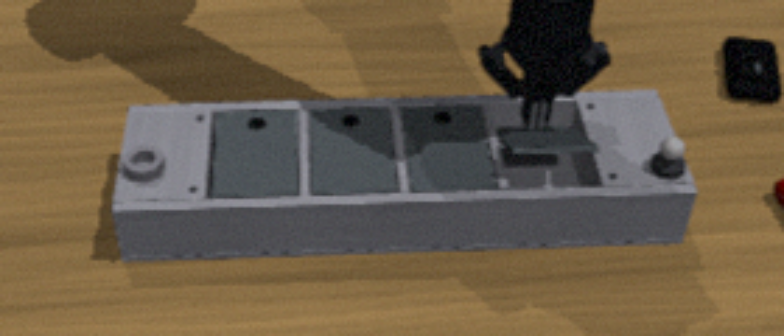

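The crop shows cover 1 (500–600, 130–155) tilted with its far edge up, and the other covers flush. I'll keep pressing.

Emit:
arm_command(deltas=[[[0,0,0.2,0,0,0,0],[0,0,0.2,0,0,0,0],[0,0,0.2,0,0,0,0],[0,0,0.2,0,0,0,0],[0,0,0.2,0,0,0,0],[0,0,0.2,0,0,0,0],[0,0,0.2,0,0,0,0],[0,0,0,0,0,0,0]]])

```text
time: 9.08
position: [488.0, 180.0, 42.3]
orientation: [1.0, -0.015, -0.0, 0.0]
force: [-0.4, -0.2, 1.2]
width: 0.1
finger_force: 0.2
```

Emit:
arm_command(deltas=[[[0,0,-0.5,0,0,0,0],[0,0,-1.5,0,0,0,0],[0,0,-3,0,0,0,0],[0,0,-3.5,0,0,0,0],[0,0,-3,0,0,0,0],[0,0,-1.3,0,0,0,0],[0,0,0,0,0,0,0],[2,0,0,0,0,0,0],[3.5,0,0,0,0,0,0],[3.5,0,0,0,0,0,0],[2.5,0,0,0,0,0,0],[0,0,0,0,0,0,0]]])

```text
time: 10.08
position: [606.6, 175.3, 169.5]
orientation: [1.0, -0.016, -0.0, 0.0]
force: [0.6, -0.4, -0.3]
width: 0.1
finger_force: 0.0
```

```bash
python3 -c "
from h import *
go((603,176,92))
cv2.imwrite('pics/s3.png',cv2.resize(arm.read_camera('scene')[130:270,200:480,::-1],None,fx=2.8,fy=2.8))"
```

```text
t 10.08 pos [606.6 175.3 169.5] F [ 0.6 -0.4 -0.3] w 0.1
tool x,z [ 0.999 -0.032 -0.   ] [-0. -0. -1.] shift cm [-0.36 -0.06  7.75]
```

View pics/s3.png

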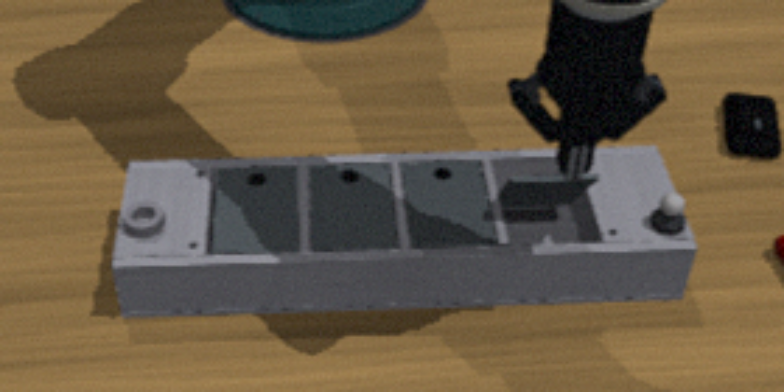

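```bash
python3 -c "
from h import *
p=arm.camera_params('scene')
ax=np.array([518.3,179,67]);ux=np.array([.9995,-.032,0]);uy=np.array([.032,.9995,0])
P=[np.array([606.6,175.3,169.5])]
for t in (.8,.9,1.,1.1): P+=[ax+ux*(70*np.cos(t)-3*np.sin(t))+[0,0,70*np.sin(t)+3*np.cos(t)]+uy*w for w in(40,-40)]
q=cv2.projectPoints(np.array(P),p['rvec'],p['tvec'],p['K'],None)[0][:,0]
print(((q-[200,130])*2.8).round(0))
go((603,176,92))"
```

```text
[[571. 172.]
 [599. 182.]
 [511. 185.]
 [598. 174.]
 [511. 177.]
 [597. 167.]
 [510. 170.]
 [596. 160.]
 [509. 162.]]
t 10.13 pos [604.4 176.  169.3] F [-0.1 -0.2 -0.9] w 0.1
tool x,z [ 1.    -0.031 -0.001] [-0.001 -0.    -1.   ] shift cm [-0.13 -0.    7.73]
```

Cover 1 stands at about 0.83 rad, with its far edge near x 563, z 120. I'll lower the fingers behind it and come close.

Emit:
arm_command(deltas=[[[0,0,1.5,0,0,0,0],[0,0,2.5,0,0,0,0],[0,0,2.5,0,0,0,0],[0,0,1.4,0,0,0,0],[0,0,0,0,0,0,0],[-0.8,0,0,0,0,0,0],[-0.8,0,0,0,0,0,0],[-0.4,0,0,0,0,0,0],[0,0,0,0,0,0,0]]])

```text
time: 10.88
position: [582.6, 177.7, 93.1]
orientation: [1.0, -0.015, 0.001, -0.0]
force: [0.8, 0.3, 0.0]
width: -0.3
finger_force: 0.0
```

Emit:
arm_command(deltas=[[[-0.3,0,-0.2,0,0,0,0],[-0.3,0,-0.3,0,0,0,0],[-0.3,0,-0.3,0,0,0,0],[-0.3,0,-0.3,0,0,0,0],[-0.3,0,-0.3,0,0,0,0],[0,0,0,0,0,0,0]]])

```text
time: 11.38
position: [568.1, 177.9, 106.6]
orientation: [1.0, -0.015, 0.0, -0.0]
force: [0.1, 1.4, 0.2]
width: -0.1
finger_force: 0.0
```

Emit:
arm_command(deltas=[[[-0.3,0,-0.2,0,0,0,0],[-0.3,0,-0.2,0,0,0,0],[-0.3,0,-0.1,0,0,0,0],[-0.3,0,-0.1,0,0,0,0],[-0.3,0,0,0,0,0,0],[-0.3,0,0,0,0,0,0],[-0.3,0,0,0,0,0,0],[0,0,0,0,0,0,0]]])

```text
time: 12.05
position: [546.5, 178.3, 111.6]
orientation: [1.0, -0.015, -0.0, 0.0]
force: [0.2, 0.3, 0.7]
width: -0.1
finger_force: 0.0
```

```bash
python3 -c "
from h import *
go((537,178,113))
cv2.imwrite('pics/s4.png',cv2.resize(arm.read_camera('scene')[130:270,200:480,::-1],None,fx=2.8,fy=2.8))"
```

```text
t 12.05 pos [546.5 178.3 111.6] F [0.2 0.3 0.7] w -0.1
tool x,z [ 1.    -0.03  -0.001] [-0.001 -0.    -1.   ] shift cm [-0.95  0.06 -0.13]
```

View pics/s4.png

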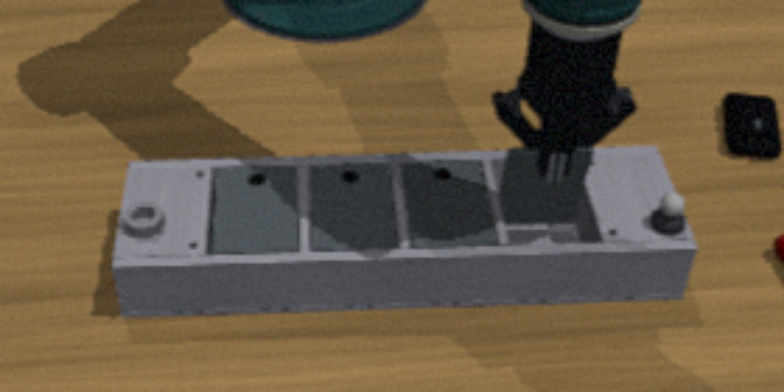

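The crop shows cover 1 rising to near upright (500–592, 150–220), with the fingers behind it. I'll push in small steps until the stop gives a force.

Emit:
arm_command(deltas=[[[-0.2,0,0,0,0,0,0],[-0.2,0,0,0,0,0,0],[-0.2,0,0,0,0,0,0],[-0.2,0,0,0,0,0,0],[0,0,0,0,0,0,0],[0,0,0,0,0,0,0]]])

```text
time: 12.6
position: [539.0, 178.6, 111.7]
orientation: [1.0, -0.015, -0.0, 0.0]
force: [-0.6, -0.9, -0.2]
width: -0.2
finger_force: 0.0
```

Emit:
arm_command(deltas=[[[-0.1,0,0,0,0,0,0],[0,0,0,0,0,0,0],[0,0,0,0,0,0,0]]])

```text
time: 12.85
position: [538.2, 178.6, 111.7]
orientation: [1.0, -0.015, -0.0, -0.0]
force: [0.0, -0.5, 0.7]
width: 0.0
finger_force: 0.1
```

Emit:
arm_command(deltas=[[[-0.1,0,0,0,0,0,0],[-0.1,0,0,0,0,0,0],[0,0,0,0,0,0,0],[0,0,0,0,0,0,0]]])

```text
time: 13.18
position: [537.2, 178.6, 112.0]
orientation: [1.0, -0.015, 0.001, -0.0]
force: [7.9, 0.5, -2.8]
width: 0.1
finger_force: 3.9
```

The stop is reached at 7.9 N. I'll back off and check.

Emit:
arm_command(deltas=[[[0.3,0,0,0,0,0,0],[1,0,0,0,0,0,0],[2,0,0,0,0,0,0],[2,0,0,0,0,0,0],[1,0,-1,0,0,0,0],[0,0,-3,0,0,0,0],[0,0,-3.5,0,0,0,0],[0,0,-3.5,0,0,0,0],[0,0,-2,0,0,0,0],[0,0,0,0,0,0,0],[0,0,0,0,0,0,0],[0,0,0,0,0,0,0]]])

```text
time: 14.18
position: [599.2, 176.5, 240.9]
orientation: [1.0, -0.015, -0.001, 0.0]
force: [-0.4, -0.4, -0.5]
width: -0.1
finger_force: 0.0
```

```bash
python3 -c "
from h import *
p=arm.camera_params('scene')
ax=np.array([518.3,179,67]);ux=np.array([.9995,-.032,0]);uy=np.array([.032,.9995,0])
P=[]
for t in (1.3,1.4,1.5): P+=[ax+ux*(70*np.cos(t)+3*np.sin(t))+[0,0,70*np.sin(t)-3*np.cos(t)]+uy*w for w in(40,-40)]
q=cv2.projectPoints(np.array(P),p['rvec'],p['tvec'],p['K'],None)[0][:,0]
print(((q-[200,130])*2.8).round(0))
go((537,178,113))
cv2.imwrite('pics/s5.png',cv2.resize(arm.read_camera('scene')[130:270,200:480,::-1],None,fx=2.8,fy=2.8))"
```

```text
[[595. 152.]
 [508. 155.]
 [594. 146.]
 [507. 149.]
 [592. 140.]
 [506. 143.]]
t 14.18 pos [599.2 176.5 240.9] F [-0.4 -0.4 -0.5] w -0.1
tool x,z [ 1.    -0.03  -0.001] [-0.001 -0.    -1.   ] shift cm [-6.2   0.04 12.8 ]
```

View pics/s5.png

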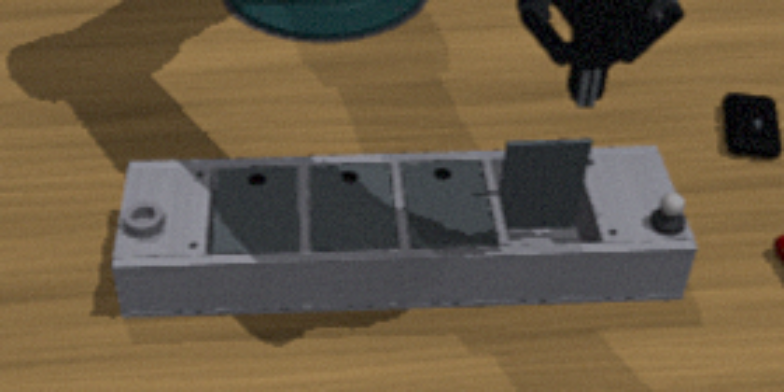

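The top edge of cover 1 lies at (504–592, 141–143), which matches a tilt of 1.5. The other covers are flush, the gauges are in place, and the arm is clear.

```bash
python3 -c "
from bench import arm
print(arm.close_job())"
```

```text
the job is handed in; nothing more can be done
None
```

Covers 4, 3 and 2 were blocked when pressed; cover 1 (leftmost) rocked and now stands upright against its stop, the other covers and both gauges were still in place in the last picture, and the job was handed in at about 14 s.

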